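# Load the battery tester and check its seating mark with an inspection mirror

## Task

Lay the orange battery pack in the open tray of the battery tester, without dropping it, and slide the tray gently until it is fully shut. Then lift the inspection mirror out of its rest by its handle and hold it in the air at the spot at which the camera on the stand is aimed, beside the window in the tester's side, angled so that the camera sees the green seating mark in the middle of the glass; finish while still holding it there, steady and touching nothing else. Let nothing touch the mirror's glass or head, and leave the other things on the bench alone.

Things in the scene. Friction and masses are not known exactly. Their poses are not given: they have to be found in the camera images.
- pack_center (a point): Centre of the orange battery pack, a smooth block 72 x 42 x 36 mm (its x, y, z) with black end caps, 0.14 to 0.28 kg, lying flat on the bench, 18 mm below its top. The grey pack of the same size is a used one and stays where it is.
- tester: Cream battery tester and camera stand, fixed on one 10 mm plate (x -100..175, y -95..85 mm). Origin on the bench under the housing's middle; x points from its front (tray handle) to its rear, y to its left seen from the front. Housing: x -90..90, y -75..75, z 10..120. The 16 mm camera post, 490 high, is at x 145, y -60; nothing of the stand is over the tray. All other positions in mm are in this frame.
- tray (a joint): How far the tester's tray is out, m: 0 is fully shut, 0.135 the limit; starts 0.118 to 0.132 out. It slides with light friction (1.5 N, and 6 N per m/s), has no catch or spring, stops at 0 and stays where it is left.
- tray_floor (a point): Middle of the tray's floor (upper face, 40 mm above the bench), axes as the tester's. Inside, the tray is 132 (x) by 128 mm (y), walls 28 high, 4 thick; the front panel closes its -x end. The housing covers the tray from (joint value - 82 mm) in x of this point rearward, so only 100 to 116 mm at the front are open above. The underside of the housing's top is 62 mm above the floor.
- tray_handle (a point): Middle of the tray's horizontal steel bar handle, 80 mm long (along the tester's y), 11 mm thick, 35 mm in front of the front panel, 79 mm above the bench. The panel is 146 wide and 12 thick, its top edge 95 mm above the bench. Pushing the bar or panel along the tester's +x shuts the tray.
- mark (a point): Centre of the green seating mark, 26 x 18 mm, on the outside of the tray's right wall. With the tray fully shut it is behind the window, at x -30, y -69, z 60 mm of the tester; with the tray open it is not.
- window (a point): Centre of the black-framed window, 34 wide x 26 high, in the outer face of the tester's right side: x -30, y -75, z 60 mm of the tester.
- lens (a point): Centre of the lens of the small black camera that hangs from the post: x 70, y -90, z 430 mm of the tester. It looks down at the aim point.
- aim (a point): The point in the free air at which the camera is aimed and focused: x -30, y -150, z 75 mm of the tester, that is 75 mm straight out from the window and 15 mm above its middle. The middle of the mirror's glass belongs here, within 25 mm. Axes as the tester's.
- bisector (a point): Point in the air on the line mark - lens where it meets the bisector of the angle mark - aim - lens: x -12, y -72, z 127 mm of the tester. With the glass at the aim point, the camera sees the mark when the perpendicular from the middle of the glass points here; passing it by under 12 mm along each of the glass's x and y, the mark is in mid-glass.
- mirror_grip (a point): Middle of the inspection mirror's black handle, 130 mm long, 18 x 18 mm, flat sides. x points along it to the mirror head, z is up while it lies level in its rest, 51 mm above the bench. A 6 mm neck runs on to the head; a 12 mm steel cap ends the other end. The tool weighs about 0.1 kg and balances about 20 mm from here towards the head.
- mirror_face (a point): Middle of the mirror's round glass, 50 mm across, head 4 mm thick, rigid with the handle, at x 135, y 5.7, z 8.2 mm of mirror_grip. z points straight out of the glass: square to the handle, leaning 35 degrees from the handle's z (up) towards its y (left). x points along the handle.
- mirror: The whole inspection mirror, handle and head; origin and axes as mirror_grip.
- mirror_head: The round head with the glass; origin and axes as mirror_face.
- pack: The orange battery pack; origin at the middle of its underside.
- rest: Mirror rest, fixed: dark plate 150 x 75 x 8 mm with two blue notched uprights, 8 thick, 44 wide, 54 high, 50 mm either side of its middle along x. The handle lies along x in their notches (22 wide, 12 deep), is free between them over 92 mm, and lifts straight out. Origin on the bench under its middle; x points to the mirror head.
- old_pack: Used grey battery pack, same size; origin at the middle of its underside. Leave alone.
- spool: Red solder spool, 52 mm across, 40 mm high. Leave alone.
- flux: White flux bottle with red cap, 40 mm across, 100 mm high. Leave alone.
- driver: Green-handled screwdriver lying on the bench. Leave alone.
- meter: Dark multimeter lying on its back, 170 x 80 x 36 mm. Leave alone.
- table: The green bench, top at z = 0.

How it is judged (in metres and radians):
On the way, in this order (a step that is already met when the one before it is completed fails the run):
1. the orange pack lies flat in the tray, let go (x of pack_center in the frame of tray_floor between -0.05 and 0.05 m and y of pack_center in the frame of tray_floor between -0.055 and 0.055 m and z of pack_center in the frame of tray_floor between 0.01 and 0.025 m and contact force between the fingers and pack below 0.1 N and linear speed of pack below 0.05 m/s), for 0.2 s.
2. the tray is fully shut with the pack in it (x of pack_center in the frame of tray_floor between -0.05 and 0.05 m and y of pack_center in the frame of tray_floor between -0.055 and 0.055 m and z of pack_center in the frame of tray_floor between 0.01 and 0.025 m and value of joint tray below 0.003 m), for 0.2 s.
3. the held mirror shows the mark to the camera (distance between mirror_face and aim below 0.025 m and x of bisector in the frame of mirror_face between -0.012 and 0.012 m and y of bisector in the frame of mirror_face between -0.012 and 0.012 m and z of bisector in the frame of mirror_face above 0.04 m and contact force between the fingers and mirror above 2 N and distance between the grasp point and mirror_grip below 0.075 m and contact force between mirror and tester below 0.2 N and contact force between mirror and rest below 0.2 N and contact force between mirror and table below 0.2 N and linear speed of mirror below 0.03 m/s and angular speed of mirror below 0.15 rad/s), for 0.5 s.
At the end, for the whole second after the job is handed in: Orange pack in the fully shut tray (within 3 mm); the gripper alone carries the mirror by its handle, steady, its glass within 25 mm of the aim point and its perpendicular passing the bisector point by under 12 mm along the glass's x and y: the camera sees the mark in mid-glass (all of step 2 and all of step 3); the arm keeps its last pose, push and grip.
It fails at once if the tray is slammed (faster than 0.3 m/s) (velocity of joint tray below -0.3 m/s).
It fails at once if the pack is dropped into the tray (faster than 0.6 m/s in it) (x of pack_center in the frame of tray_floor between -0.05 and 0.05 m and y of pack_center in the frame of tray_floor between -0.055 and 0.055 m and z of pack_center in the frame of tray_floor below 0.05 m and linear speed of pack above 0.6 m/s).
It fails at once if something touches the mirror's head or glass (over 1 N) (contact force between mirror_head and anything else above 1 N).
It fails at once if the grey pack, spool, flux bottle, screwdriver or multimeter is moved over 30 mm (distance of any of old_pack, spool, flux, driver, meter from where it was at the start of the episode above 0.03 m).
It also fails if it takes over 64 s, if anything falls off the work surface, if the arm or the gripper's body presses on something with over 40 N, if the wrist force passes 120 N, or if a joint passes its speed limit or range.

## Robot

A 6-joint arm with a two-finger parallel gripper is mounted at the origin on the work surface. World frame = base frame: x ahead of the robot, y to its left, z up, the work surface at z = 0. Lengths are in mm, angles in rad, forces in N, time in s.
With the tool pointing down it reaches from about 250 to 850 mm from the base axis. Payload 12.5 kg.
Tool frame: the origin (TCP) lies at the very end of the fingers, on their centre line; the grasp point (between the pads) lies manip.tcp_to_grasp behind it (manip.tcp_to_grasp is the distance from the TCP to the grasp point, in mm); z points along the fingers, y is the direction in which the jaws open and shut (so a half turn about z gives the same grasp; the last joint's range is limited). The gripper opens to 93 mm and grips with 3 to 60 N. Pads are 15 mm wide; open, the fingers measure 128 mm over their backs; the gripper's body (75 mm by 188 mm) begins 65 mm behind the grasp point.
Start: joints at [1.204, 0.351, 1.652, -0, 1.139, -0.085], TCP at [152.915, 528.3, 218.633] pointing down, gripper open.
Joint ranges: [-2.75, 2.75], [-0.79, 2.1], [0.01, 2.65], [-1.57, 4.71], [0.07, 3.14], [-2.87, 2.87]. Speed limits (rad/s): [2.22, 2.22, 2.79, 3.14, 3.14, 3.14].

## Interface

Orientations are given as a unit quaternion [w, x, y, z].
In Python, from bench import manip gives the robot as it stands.
- The arm moves only by the shell command python3 -m creep 'ROWS' [OPENING] [FORCE]. ROWS is JSON, a list of rows, each a list of 6 numbers: the shift along the tool's x, y, z in units of 250 mm (1.0 is 250 mm), then the turn, a rotation vector about the tool's x, y, z in units of 0.5 rad (1.0 is 0.5 rad). A call has 1 to 10 rows; each row shifts and turns the commanded pose from where the row before left it, along the tool's axes as they then stand; what a row does not reach is not made up. A row lasts 1/8 s, in which the tool goes at most 62.5 mm and 10.7 degrees, less where a joint would pass 70% of its speed; a pose out of reach is approached as far as the arm can. A call with a number of a shift or a turn outside -1 to 1 is refused whole. A call with a gripper value outside its range is refused whole. OPENING is the opening, from 0 (shut) to 1 (fully open), set as the call begins (- or left out, the last holds). The fingers move at their own pace and stop on an object; FORCE is the grip in N (left out, the last holds). Time passes only in rows, so rows that do not move let the fingers close. It gives the time, the measured TCP pose, the force and the opening at its end, in the units of the state.
- manip.read_state(): the state, without advancing time (a new reading comes with each control period).
- manip.capture(name): name is "scene" or "top"; returns the picture (400x640x3 uint8, blue, green, red); there is no depth.
- manip.camera_params(name): a dict with "vfov" (degrees; the focal length in pixels is half the picture's height over the tangent of half this angle, whatever the lens; pixels are square), "cx", "cy" (the principal point, pixels), "R" (3x3) and "t" (3): a world point X has camera coordinates R X + t. Camera axes: x right, y down, z forward; pixel columns grow to the right and rows downward; lengths in mm; the calibration is good to about 2 mm. A picture is of the moment at which its call begins. camera_params takes no time and is no camera call.
- manip.finish_job(): hands the job in, once; it reports no verdict.
Trained networks look in the newest picture that a camera, given by its name, has taken for a name from the list of things; names that differ only in an ending like _2 or _b are one class to them, and where a whole thing is asked for, a point or a joint stands for the part that bears it (a point fixed in the world has none). Each returns a list of dicts, best first, with "confidence" (0 to 1); they miss things now and then, are a little off and sometimes report something else, mostly with a low value. They report only what shows in the picture. A call takes as long as a camera call.
- manip.boxes_of(camera, name): "position" ([column, row] in pixels, amid what is visible of it).
The state is a dict: "clock": time; "q": joint angles; "joint_velocities": joint speeds; "tau": joint torques, N m; "position": TCP position; "eef_rot": TCP orientation; "contact_force": force on the tool from outside, world axes, zero at the start; "wrist_torque": the same for the moment, N m; "finger_gap": opening from 0.0 (shut) to 1.0 (fully open).
Only numpy, scipy, OpenCV 4.12 (cv2) and the standard library are available. Lean on these libraries where they do the work, as an engineer would, in place of code of your own. Each camera call takes 0.05 s, during which the arm holds its last target.

## Working session

There is one attempt and no reset: what is moved stays moved. The work goes in short steps, Python scripts to look and compute and a shell command to move; the robot and the scene stay as the last step left them, time stands still between calls to the robot, and variables do not carry over. Pictures are saved under pics/ and viewed, and the job is handed in when it is done.

```bash
ls -la; mkdir -p pics
python3 - <<'E'
from bench import manip
import cv2, json
s=manip.read_state(); print(s); print(manip.tcp_to_grasp)
for n in ("scene","top"):
    im=manip.capture(n); cv2.imwrite(f"pics/{n}0.png",im); p=manip.camera_params(n); print(n,p)
    for k in ["pack","old_pack","tester","tray","tray_handle","mirror_grip","mirror_face","mirror_head","rest","window","lens","mark","spool","flux","driver","meter"]:
        try: print(k,[([round(v) for v in d["position"]],round(d["confidence"],2)) for d in manip.boxes_of(n,k)][:3])
        except Exception as e: print(k,e)
print(manip.read_state()["clock"])
E
```

```text
total 12
drwxr-xr-x  3 agent agent 4096 Dec  7 03:08 .
drwxr-xr-x 23 root  root  4096 Dec  7 03:08 ..
drwxr-xr-x  2 agent agent 4096 Dec  7 03:08 pics
{'clock': 0.0, 'q': array([ 1.20441133e+00,  3.51227835e-01,  1.65239710e+00, -7.33135368e-06,
        1.13909326e+00, -8.46341386e-02]), 'joint_velocities': array([ 0.00094915, -0.00123062,  0.00091312,  0.00010334, -0.00199886,
       -0.00022415]), 'tau': array([-1.53528649e-04, -4.97307515e+01, -2.85255772e+01,  6.99060573e-02,
        2.56292528e-02, -1.01297708e-04]), 'position': array([152.79745475, 528.00574421, 218.11628568]), 'eef_rot': array([-1.22592862e-04,  1.40408383e-01,  9.90093515e-01, -5.49265076e-04]), 'contact_force': array([-1.25283094, -0.79655788,  0.30656861]), 'wrist_torque': array([ 0.01346918, -0.03431672,  0.02603416]), 'finger_gap': 1.000636306371649}
18.8
scene {'vfov': 49.457361819827646, 'cx': 313.54704990024726, 'cy': 201.86816230992372, 'R': array([[ 0.1187835 ,  0.99274335,  0.01873806],
       [ 0.59981777, -0.05670463, -0.79812482],
       [-0.79127057,  0.10604348, -0.60220068]]), 't': array([ -62
[... 872 characters left out ...]
32, -0.9886656 ]]), 't': array([ -35.37141778,  570.65796755, 1535.97196263])}
pack []
old_pack [([400, 231], 0.48)]
tester [([290, 222], 0.84)]
tray [([332, 224], 0.9)]
tray_handle [([337, 228], 0.87)]
mirror_grip [([372, 179], 0.69), ([210, 166], 0.58), ([436, 210], 0.27)]
mirror_face [([288, 222], 0.57)]
mirror_head [([335, 227], 0.47), ([401, 232], 0.39)]
rest [([381, 188], 0.82)]
window [([287, 223], 0.69), ([373, 180], 0.64), ([212, 166], 0.31)]
lens [([290, 222], 0.67), ([350, 171], 0.63), ([405, 232], 0.26)]
mark [([337, 228], 0.8), ([288, 221], 0.57)]
spool [([222, 199], 0.62), ([370, 176], 0.17)]
flux []
driver [([215, 230], 0.72)]
meter [([214, 167], 0.59), ([286, 221], 0.24)]
1.7
```

Run:
```python
import cv2
a=cv2.imread("pics/scene0.png"); b=cv2.imread("pics/top0.png")
cv2.imwrite("pics/scene0z.png",cv2.resize(a[120:360,100:500],None,fx=2,fy=2,interpolation=cv2.INTER_CUBIC))
cv2.imwrite("pics/top0z.png",cv2.resize(b[110:290,180:470],None,fx=2.75,fy=2.75,interpolation=cv2.INTER_CUBIC))
```

```text
(no output)
```

View pics/scene0.png

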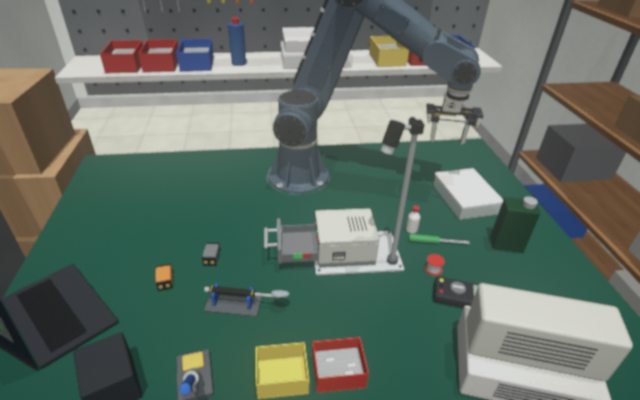

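View pics/scene0z.png

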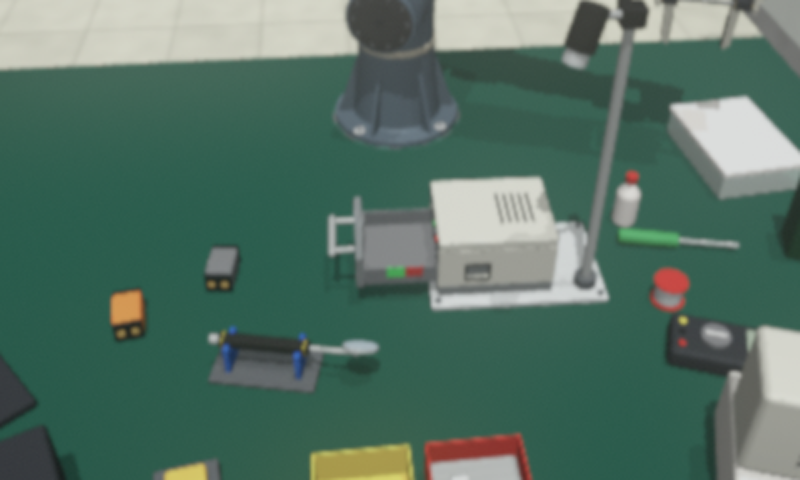

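View pics/top0z.png

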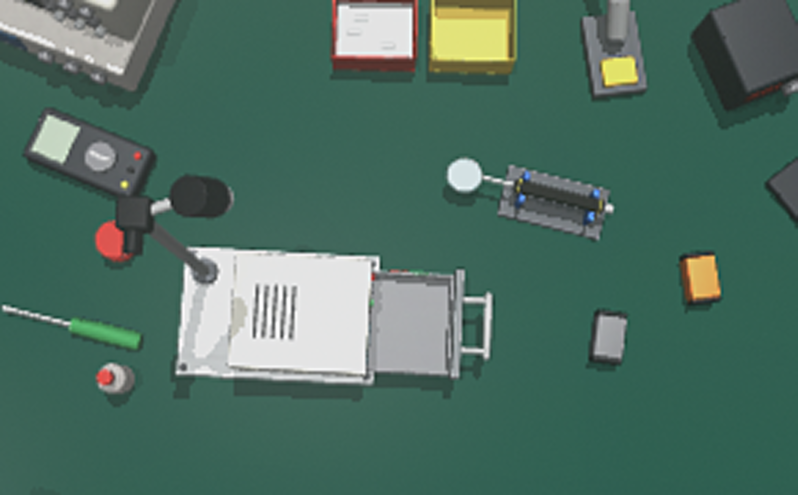

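The scene view shows the orange pack at (163,276), the grey one at (211,254), the mirror in its rest around (232,297), and the tester around (345,240) with its tray out to the left. The top view agrees: orange pack at about (435,211), mirror handle (383,180), tester (290,222). I'll zoom in for accurate corner picks.

```bash
cat > z.py <<'E'
import cv2
def z(src,dst,c0,r0,w,h,f):
    a=cv2.imread(src)[r0:r0+h,c0:c0+w]
    a=cv2.resize(a,None,fx=f,fy=f,interpolation=cv2.INTER_CUBIC)
    for i in range(0,w,10):
        cv2.line(a,(i*f,0),(i*f,6 if i%50 else 14),(255,255,255),1)
        if i%20==0: cv2.putText(a,str(c0+i),(i*f,24),0,.4,(255,255,255),1)
    for j in range(0,h,10):
        cv2.line(a,(0,j*f),(6,j*f),(255,255,255),1)
        if j%20==0: cv2.putText(a,str(r0+j),(8,j*f+4),0,.4,(255,255,255),1)
    cv2.imwrite(dst,a)
E
python3 - <<'E'
from z import z
z("pics/top0.png","pics/t_tester.png",240,190,125,65,6)
z("pics/scene0.png","pics/s_tester.png",260,190,150,90,5)
z("pics/top0.png","pics/t_mir.png",335,155,120,80,6)
z("pics/scene0.png","pics/s_mir.png",145,235,150,85,5)
E
```

```text
(no output)
```

View pics/t_tester.png

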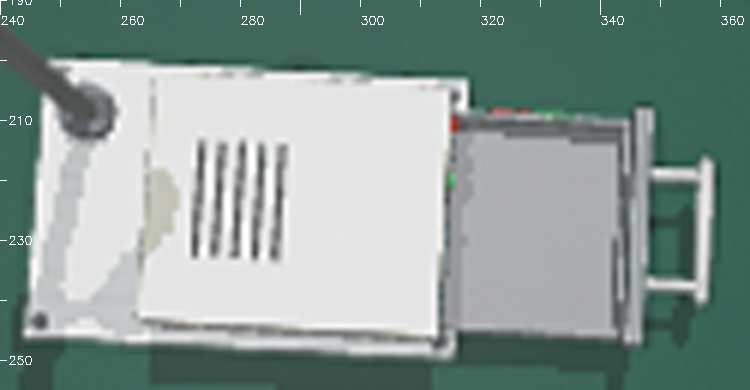

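View pics/s_tester.png

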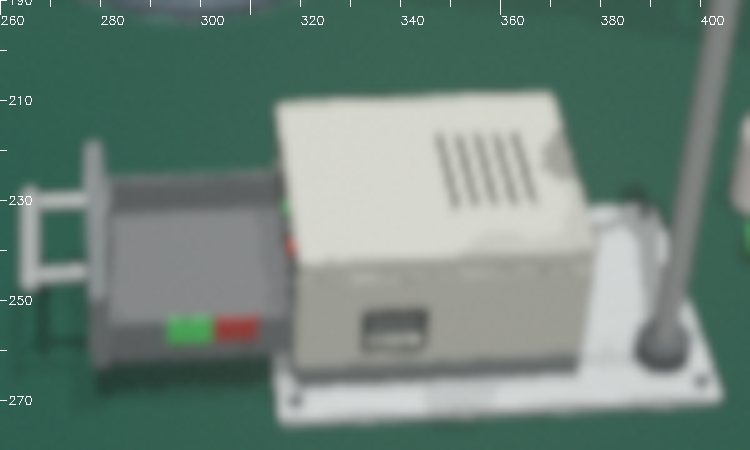

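View pics/t_mir.png

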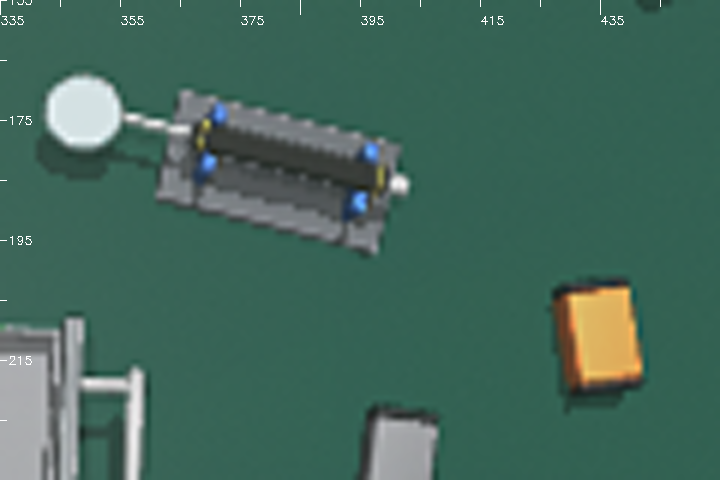

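View pics/s_mir.png

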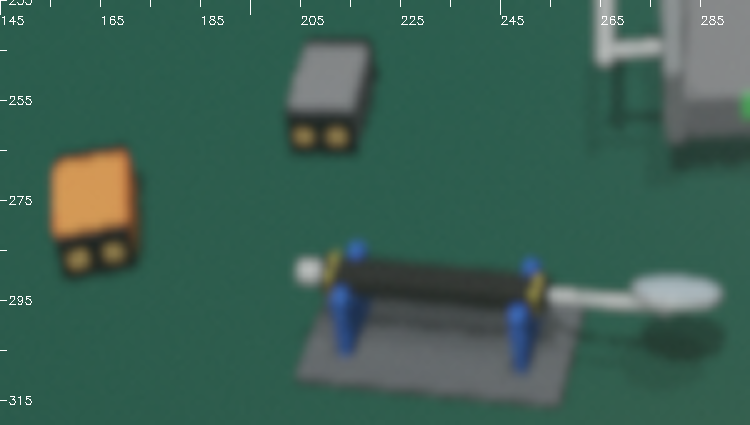

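```bash
cat > cal.py <<'E'
import numpy as np, json
from scipy.spatial.transform import Rotation as Rn
from scipy.optimize import least_squares
CAM={}
def cams():
    from bench import manip
    for n in ("scene","top"):
        p=manip.camera_params(n); CAM[n]=p
    return CAM
def proj(n,X):
    p=CAM[n]; Y=np.atleast_2d(X)@p["R"].T+p["t"]; f=200/np.tan(np.radians(p["vfov"]/2))
    return np.c_[p["cx"]+f*Y[:,0]/Y[:,2],p["cy"]+f*Y[:,1]/Y[:,2]]
def tri(a,b):  # a scene px, b top px
    g=lambda X:np.r_[proj("scene",X)[0]-a,proj("top",X)[0]-b]
    r=least_squares(g,[500,0,50]); return r.x,r.fun
def pose(v,P): # v x,y,yaw(,z)
    c,s=np.cos(v[2]),np.sin(v[2]); P=np.atleast_2d(P).astype(float)
    return np.c_[v[0]+c*P[:,0]-s*P[:,1],v[1]+s*P[:,0]+c*P[:,1],P[:,2]+(v[3] if len(v)>3 else 0)]
def fit(obs,v0):
    def g(v):
        return np.concatenate([proj(c,pose(v,P))[0]-px for c,P,px in obs])
    r=least_squares(g,v0,loss="soft_l1"); return r.x,g(r.x).reshape(-1,2)
E
cat > fit1.py <<'E'
from cal import *
cams()
off=0.0
T=lambda u,v:np.array([240+(u+.5)/6-.5+off,190+(v+.5)/6-.5+off]); S=lambda u,v:np.array([260+(u+.5)/5-.5+off,190+(v+.5)/5-.5+off])
obs=[("top",(-90,-75,120),T(450,87)),("top",(-90,75,120),T(436,337)),("top",(90,75,120),T(140,318)),("top",(90,-75,120),T(155,78)),
("top",(-100,-95,10),T(467,80)),("top",(175,-95,10),T(50,62)),("top",(175,85,10),T(25,335)),("top",(-100,85,10),T(452,358)),
("scene",(-90,75,120),S(277,103)),("scene",(90,75,120),S(553,92)),("scene",(90,-75,120),S(595,250)),("scene",(-90,-75,120),S(297,264)),
("scene",(-100,-95,10),S(280,424)),("scene",(175,-95,10),S(722,400)),("scene",(-30,-75,60),S(395,331))]
for o in (0,.5):
    ob=[(a,b,c+o) for a,b,c in obs]
    v,r=fit(ob,[450,100,1.6,0]); print(o,v.round(3)); print(r.round(1).tolist())
    v,r=fit(ob,[450,100,1.6]); print(o,v.round(3),np.sqrt((r**2).mean()))
    X,e=tri(S(30,237)+o,T(705,230)+o); print("handle",X,e.round(2))
for n in CAM: print(n,-CAM[n]["R"].T@CAM[n]["t"])
E
python3 fit1.py
```

```text
0 [463.161 107.138   1.537  -6.728]
[[0.6, 0.3], [0.6, 0.0], [-0.3, 0.5], [0.3, -0.9], [0.7, 0.3], [-0.1, -0.6], [0.2, 0.2], [0.6, 0.2], [0.2, 0.7], [-0.1, 0.8], [1.0, 0.0], [0.7, -0.1], [0.5, -1.0], [-0.1, -0.6], [0.1, 0.2]]
0 [465.04  106.328   1.536] 0.8610664408794833
handle [ 455.39996514 -143.09715972   77.15062808] [0.17 0.01 0.2  0.02]
0.5 [461.973 107.408   1.539  -9.958]
[[-0.0, 0.2], [0.0, -0.1], [-0.7, 0.4], [-0.2, -0.9], [0.1, 0.2], [-0.6, -0.6], [-0.2, 0.1], [0.1, 0.0], [-0.3, 0.8], [-0.7, 0.8], [0.4, 0.0], [0.2, -0.1], [0.0, -1.0], [-0.8, -0.7], [-0.4, 0.2]]
0.5 [464.466 106.451   1.538] 1.1263182842732422
handle [ 453.95812858 -143.14877522   73.9159563 ] [-0.31 -0.02 -0.37 -0.03]
scene [1476.71994723 -132.60207835  980.97447476]
top [ 336.01813675    5.7932179  1604.11027473]
```

```bash
cat > fit2.py <<'E'
from cal import *
import cv2
cams()
T=lambda u,v:np.array([335+(u+.5)/6-.5,155+(v+.5)/6-.5]); S=lambda u,v:np.array([145+(u+.5)/5-.5,235+(v+.5)/5-.5])
rest=[("top",(50,-16.5,54),T(219,114)),("top",(50,16.5,54),T(205,163)),("top",(-50,-16.5,54),T(371,152)),("top",(-50,16.5,54),T(358,201)),
("top",(75,-37.5,8),T(182,90)),("top",(-75,-37.5,8),T(400,147)),("top",(-75,37.5,8),T(376,253)),("top",(75,37.5,8),T(157,198)),
("scene",(75,-37.5,8),S(563,406)),("scene",(-75,-37.5,8),S(297,380)),("scene",(75,37.5,8),S(580,307)),
("scene",(-50,16.5,54),S(357,243)),("scene",(-50,-16.5,54),S(341,290)),("scene",(50,16.5,54),S(531,260)),("scene",(50,-16.5,54),S(517,307))]
v,r=fit(rest,[600,-150,1.5]); print("rest",v.round(3)); print(r.round(1).tolist()); vr=v
v,r=fit(rest,[600,-150,1.5,0]); print("rest",v.round(3))
h,e=tri(S(677,292),T(83,112)); print("head",h.round(1),e.round(2))
c,e=tri(S(308,270),T(400,184)); print("cap",c.round(1),e.round(2))
d=h-c; print(np.linalg.norm(d),np.arctan2(d[1],d[0]))
F=np.array([135,5.7,8.2]); print("expected head from rest",pose(vr,F+[0,0,51]), "cap", pose(vr,[-71,0,51]))
pk=[("scene",(-36,21,36),S(128,149)),("scene",(-36,-21,36),S(52,160)),("scene",(36,-21,36),S(55,243)),("scene",(36,21,36),S(134,232)),("scene",(36,-21,0),S(62,277)),("scene",(36,21,0),S(136,267)),
("top",(36,21,36),T(566,286)),("top",(36,-21,36),T(629,279)),("top",(-36,-21,36),T(643,380)),("top",(-36,21,36),T(580,390))]
v,r=fit(pk,[500,-400,0.]); print("pack",v.round(3)); print(r.round(1).tolist()); vp=v
v,r=fit(pk,[500,-400,0.,0]); print("pack",v.round(3))
vt=[464.5,106.6,1.537]
json.dump(dict(rest=list(vr),pack=list(vp),tester=vt),open("fit.json","w"))
def box(x0,x1,y0,y1,z0,z1): return np.array([(x,y,z) for x in(x0,x1) for y in(y0,y1) for z in(z0,z1)],float)
E_=[(0,1),(2,3),(4,5),(6,7),(0,2),(1,3),(4,6),(5,7),(0,4),(1,5),(2,6),(3,7)]
for n,(c0,r0,w,hh,f) in dict(scene=(145,195,260,130,3),top=(240,155,220,105,3)).items():
    a=cv2.imread(f"pics/{n}0.png")[r0:r0+hh,c0:c0+w]; a=cv2.resize(a,None,fx=f,fy=f,interpolation=cv2.INTER_CUBIC)
    for vv,b in ((vp,box(-36,36,-21,21,0,36)),(vr,box(-75,75,-37.5,37.5,0,8)),(vr,box(-65,65,-9,9,42,60)),(vt,box(-90,90,-75,75,10,120)),(vt,box(-100,175,-95,85,0,10)),(vt,box(-47,-13,-75,-75,47,73))):
        q=((proj(n,pose(vv,b))-[c0,r0]+.5)*f-.5).round().astype(int)
        for i,j in E_: cv2.line(a,tuple(map(int,q[i])),tuple(map(int,q[j])),(255,0,255),1,cv2.LINE_AA)
    cv2.imwrite(f"pics/ov_{n}.png",a)
E
python3 fit2.py
```

```text
rest [ 640.637 -243.087   -4.942]
[[0.4, -0.2], [0.7, -0.2], [0.3, -0.2], [0.6, -0.1], [0.1, -0.4], [0.6, -0.6], [0.4, -0.1], [-0.2, -0.4], [-0.4, -1.8], [-0.1, -2.1], [1.7, -2.8], [0.3, 0.4], [0.1, -0.0], [0.4, 0.5], [0.5, 0.1]]
rest [ 640.153 -243.416   -4.942   -3.198]
head [ 666.2 -110.9   54.3] [0.25 0.01 0.35 0.04]
cap [ 625.1 -315.    49.7] [0.26 0.03 0.36 0.  ]
208.22507455159476 1.37225896750151
expected head from rest [[ 665.81929231 -110.33393902   59.2       ]] cap [[ 624.47411916 -312.22268724   51.        ]]
pack [ 536.227 -449.173  -37.555]
[[0.1, -1.6], [0.8, -1.4], [-0.3, -0.5], [-0.9, -1.0], [0.8, 1.1], [0.9, 0.4], [0.0, -1.4], [0.2, -1.5], [0.9, 0.1], [0.7, -0.2]]
pack [ 533.808 -450.481  -31.271   -5.364]
```

View pics/ov_scene.png

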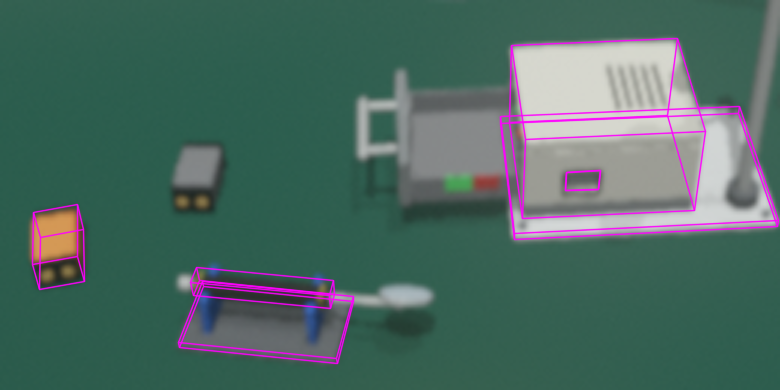

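View pics/ov_top.png

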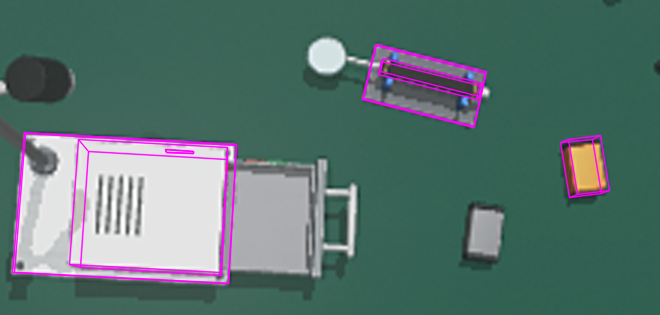

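The overlays match to about 1 px. The mirror agrees with the rest fit, at yaw 1.344 against 1.341. Next I'll work out the move to the pack.

```bash
cat > go.py <<'E'
from cal import *
from bench import manip
def st():
    s=manip.read_state(); q=s["eef_rot"]; R=Rn.from_quat([q[1],q[2],q[3],q[0]]); return s,np.array(s["position"]),R
def to(p,R2=None):
    s,x,R=st(); d=R.inv().apply(np.array(p)-x)/250
    print("t",round(s["clock"],2),"pos",x.round(1),"yawY",round(float(np.arctan2(*R.apply([0,1,0])[1::-1])),3),"q",np.round(s["q"],2),"F",np.round(s["contact_force"],1),"gap",round(s["finger_gap"],3))
    print("shift units",d.round(3),"rows>=",round(np.abs(np.linalg.norm(d)/.25),1))
    if R2 is not None: print("turn units (after shift)",((R.inv()*R2).as_rotvec()/.5).round(3))
def down(yawY): # tool down with y at yaw
    y=np.array([np.cos(yawY),np.sin(yawY),0]);z=np.array([0,0,-1.]);return Rn.from_matrix(np.c_[np.cross(y,z),y,z])
E
python3 -c "
from go import *
to([535,-449.5,218],down(1.716))"
```

```text
t 1.7 pos [152.9 528.3 218.6] yawY 1.289 q [ 1.2   0.35  1.65 -0.    1.14 -0.08] F [-0.   0.1  0.4] gap 1.003
shift units [-2.556e+00 -3.332e+00  3.000e-03] rows>= 16.8
turn units (after shift) [-0.     0.    -0.854]
```

```bash
python3 -m creep '[[-0.15,-0.196,0,0,0,0],[-0.15,-0.196,0,0,0,0],[-0.15,-0.196,0,0,0,0],[-0.15,-0.196,0,0,0,0],[-0.15,-0.196,0,0,0,0],[-0.15,-0.196,0,0,0,0],[-0.15,-0.196,0,0,0,0],[-0.15,-0.196,0,0,0,0],[-0.15,-0.196,0,0,0,0],[-0.15,-0.196,0,0,0,0]]' && python3 -m creep '[[-0.15,-0.196,0,0,0,0],[-0.15,-0.196,0,0,0,0],[-0.15,-0.196,0,0,0,0],[-0.15,-0.196,0,0,0,0],[-0.15,-0.196,0,0,0,0],[-0.15,-0.196,0,0,0,0]]' && python3 -m creep '[[0,0,0,0,0,-0.285],[0,0,0,0,0,-0.285],[0,0,0,0,0,-0.285],[0,0,0,0,0,0]]';  python3 -c "
from go import *
to([535,-449.5,110],down(1.716))"
```

```text
clock: 2.95
position: [377.3, -48.9, 219.0]
eef_rot: [0.001, 0.141, 0.99, -0.0]
contact_force: [0.6, 0.5, 0.7]
finger_gap: 1.004
clock: 3.7
position: [511.7, -393.7, 218.6]
eef_rot: [0.0, 0.141, 0.99, -0.0]
contact_force: [0.7, 1.2, 0.5]
finger_gap: 0.999
clock: 4.2
position: [511.2, -391.6, 218.5]
eef_rot: [-0.0, -0.072, 0.997, 0.0]
contact_force: [-0.6, 0.1, -0.1]
finger_gap: 1.0
t 4.2 pos [ 511.2 -391.6  218.5] yawY 1.716 q [-0.73  0.52  1.39  0.    1.23 -2.44] F [-0.6  0.1 -0.1] gap 1.0
shift units [-0.061 -0.243  0.434] rows>= 2.0
turn units (after shift) [ 0.    -0.    -0.001]
```

```bash
python3 -m creep '[[-0.02,-0.081,0.145,0,0,0],[-0.02,-0.081,0.145,0,0,0],[-0.021,-0.081,0.144,0,0,0],[0,0,0,0,0,0],[0,0,0,0,0,0]]';  python3 -c "
from go import *
from z import z
import cv2
for n in ('top','scene'): cv2.imwrite(f'pics/{n}1.png',manip.capture(n))
z('pics/top1.png','pics/t1.png',395,170,80,80,6); z('pics/scene1.png','pics/s1.png',115,200,120,100,6)
to([535,-449.5,5],down(1.716))"
```

```text
clock: 4.82
position: [535.4, -449.4, 111.5]
eef_rot: [0.0, -0.072, 0.997, -0.0]
contact_force: [0.1, 0.1, 0.6]
finger_gap: 1.001
t 4.92 pos [ 535.7 -449.5  112.3] yawY 1.716 q [-0.76  0.73  1.31  0.    1.1  -2.48] F [-0.6 -0.2  0.3] gap 0.999
shift units [0.004 0.001 0.429] rows>= 1.7
turn units (after shift) [-0.004  0.003  0.   ]
```

View pics/t1.png

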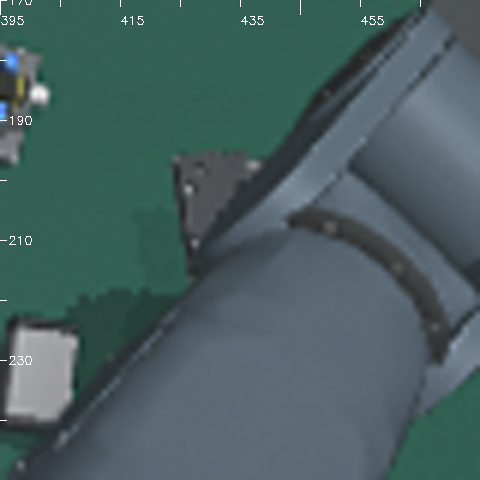

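View pics/s1.png

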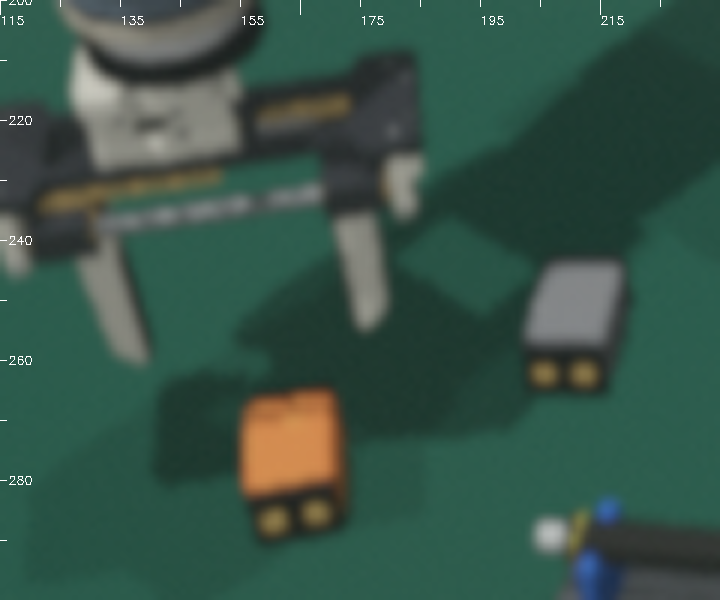

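```bash
python3 -c "
from go import *
cams(); s,x,R=st()
print(proj('scene',x), [proj('scene',x+R.apply([0,k,0])) for k in (-54,54)])
print(proj('scene',[535,-449.5,36]))
"; python3 -m creep '[[0.001,0,0.145,0,0,0],[0.001,0,0.145,0,0,0],[0.001,0,0.139,0,0,0],[0,0,0,0,0,0]]'
```

```text
[[157.79961318 253.55204379]] [array([[137.76481335, 256.76668491]]), array([[177.45119942, 250.3988904 ]])]
[[162.92962175 272.16961921]]
clock: 5.42
position: [534.5, -449.3, 2.9]
eef_rot: [-0.0, -0.073, 0.997, 0.0]
contact_force: [0.6, -0.1, 0.2]
finger_gap: 1.003
```

```bash
python3 -m creep '[[0,0,-0.004,0,0,0],[0,0,0,0,0,0],[0,0,0,0,0,0],[0,0,0,0,0,0],[0,0,0,0,0,0],[0,0,0,0,0,0]]' 0 25;  python3 -c "
from go import *
to([535,-449.5,160],down(1.716))"
```

```text
clock: 6.18
position: [534.3, -449.5, 3.9]
eef_rot: [-0.0, -0.073, 0.997, 0.0]
contact_force: [-1.0, 0.5, 0.8]
finger_gap: 0.449
t 6.17 pos [ 534.3 -449.5    3.9] yawY 1.716 q [-0.77  0.86  1.35  0.    0.93 -2.48] F [-1.   0.5  0.8] gap 0.449
shift units [-0.003 -0.    -0.625] rows>= 2.5
turn units (after shift) [ 0.001 -0.     0.001]
```

```bash
python3 -m creep '[[0,0,-0.15,0,0,0],[0,0,-0.21,0,0,0],[0,0,-0.21,0,0,0],[0,0,-0.05,0,0,0],[0,0,0,0,0,0]]';  python3 -c "
from go import *
cams()
vt=json.load(open('fit.json'))['tester']
T=lambda u,v:np.array([240+(u+.5)/6-.5,190+(v+.5)/6-.5]); S=lambda u,v:np.array([260+(u+.5)/5-.5,190+(v+.5)/5-.5])
c,s=np.cos(vt[2]),np.sin(vt[2]); M=np.array([[c,s,0],[-s,c,0],[0,0,1]])
inv=lambda X:M@(np.array(X)-[vt[0],vt[1],0])
X,e=tri(S(95,218),T(645,227)); print('panel',inv(X),e)
X,e=tri(S(30,237),T(705,230)); print('handle',inv(X),e)
from scipy.optimize import fsolve
def atz(n,px,z): r=fsolve(lambda p:proj(n,[p[0],p[1],z])[0]-px,[450,-50]); return inv([*r,z])
print('floor front edge',atz('top',T(617,230),40),'mark',atz('scene',S(189,331),60), 'bar',atz('top',T(705,230),79),atz('scene',S(30,237),79))
to([458,-50,165])
"
```

```text
clock: 6.8
position: [534.3, -449.5, 158.5]
eef_rot: [-0.0, -0.073, 0.997, 0.0]
contact_force: [-0.1, 0.9, -2.8]
finger_gap: 0.449
panel [-210.24208594    1.80473505   89.68531285] [-0.19298991 -0.00902217 -0.22798124 -0.02218888]
handle [-249.86206149    0.65759792   77.15062808] [0.17007333 0.01009526 0.20274212 0.01600713]
floor front edge [-196.94372132    0.66685138   40.        ] mark [-155.4260233   -71.38213514   60.        ] bar [-248.93333957    0.79015062   79.        ] [-250.29573934   -1.34935874   79.        ]
t 6.8 pos [ 534.3 -449.5  158.5] yawY 1.716 q [-0.77  0.68  1.28 -0.    1.19 -2.48] F [-0.1  0.9 -2.8] gap 0.449
shift units [ 0.07   1.625 -0.026] rows>= 6.5
```

```bash
python3 -m creep '[[0,0,0,0,0,0.35],[0,0,0,0,0,0.35],[0,0,0,0,0,0.35],[0,0,0,0,0,0.35],[0,0,0,0,0,0.35],[0,0,0,0,0,0.35],[0,0,0,0,0,0.35],[0,0,0,0,0,0.35],[0,0,0,0,0,0.35],[0,0,0,0,0,0.35]]';  python3 -c "
from go import *
to([459.5,-41,160],down(-0.034))"
```

```text
clock: 8.05
position: [533.5, -448.8, 155.7]
eef_rot: [-0.002, 0.721, 0.693, -0.0]
contact_force: [1.3, 0.3, -1.7]
finger_gap: 0.447
t 8.05 pos [ 533.5 -448.8  155.7] yawY -0.039 q [-0.77  0.68  1.28 -0.    1.19 -0.73] F [ 1.3  0.3 -1.7] gap 0.447
shift units [ 1.619 -0.36  -0.011] rows>= 6.6
turn units (after shift) [-0.007 -0.006 -0.011]
```

```bash
python3 -m creep '[[0.15,-0.03,-0.01,0,0,0],[0.21,-0.047,0,0,0,0],[0.21,-0.047,0,0,0,0],[0.21,-0.047,0,0,0,0],[0.21,-0.047,0,0,0,0],[0.21,-0.047,0,0,0,0],[0.21,-0.047,0,0,0,0],[0.209,-0.048,0,0,0,0],[0,0,0,0,0,0],[0,0,0,0,0,0]]';  python3 -c "
from go import *
to([459.5,-41,44],down(-0.034))
from z import z
import cv2
for n in ('top','scene'): cv2.imwrite(f'pics/{n}2.png',manip.capture(n))
z('pics/scene2.png','pics/s2.png',250,180,130,100,6)
"
```

```text
clock: 9.3
position: [457.6, -42.2, 160.3]
eef_rot: [-0.001, 0.719, 0.695, -0.001]
contact_force: [0.1, -0.3, -2.0]
finger_gap: 0.452
t 9.3 pos [457.6 -42.2 160.3] yawY -0.033 q [-0.19  0.27  1.94 -0.    0.94 -0.16] F [ 0.1 -0.3 -2. ] gap 0.452
shift units [0.005 0.009 0.465] rows>= 1.9
turn units (after shift) [-0.004 -0.     0.002]
```

View pics/s2.png

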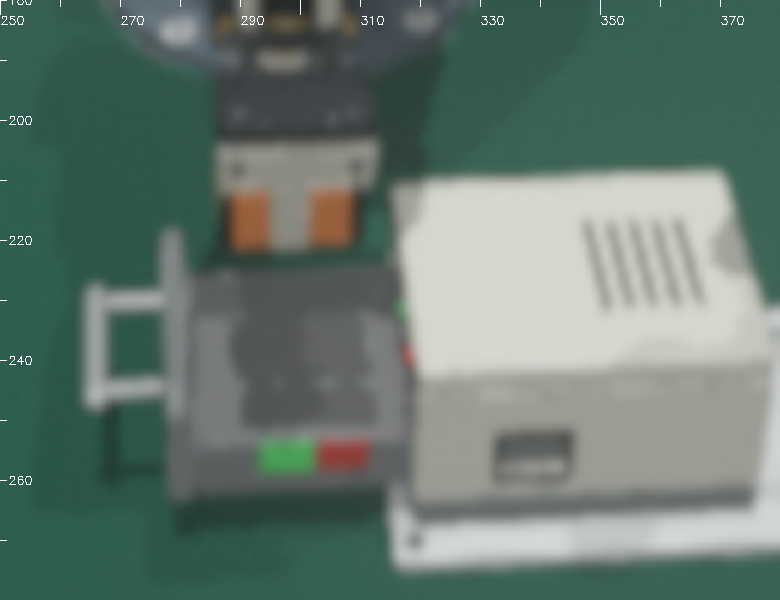

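The pack hangs over the open tray, at px 289–309 between the panel at 282 and the housing at 316. I'll lower it, slowing down near the floor.

```bash
python3 -m creep '[[0.002,0.004,0.09,0,0,0],[0.002,0.005,0.11,0,0,0],[0.001,0,0.1,0,0,0],[0,0,0.08,0,0,0],[0,0,0.04,0,0,0],[0,0,0.02,0,0,0],[0,0,0.012,0,0,0],[0,0,0.006,0,0,0],[0,0,0,0,0,0]]';  python3 -c "
from go import *
to([459.5,-41,44],down(-0.034))
"
```

```text
clock: 10.52
position: [460.5, -40.9, 47.1]
eef_rot: [0.0, 0.719, 0.695, 0.0]
contact_force: [0.1, 0.7, -2.5]
finger_gap: 0.451
t 10.53 pos [460.5 -40.9  47.1] yawY -0.033 q [-0.19  0.47  2.   -0.    0.67 -0.16] F [ 0.1  0.7 -2.5] gap 0.451
shift units [-0.    -0.004  0.013] rows>= 0.1
turn units (after shift) [0.001 0.    0.001]
```

```bash
python3 -m creep '[[0,0,0.006,0,0,0],[0,0,0.006,0,0,0],[0,0,0.002,0,0,0],[0,0,0,0,0,0],[0,0,0,0,0,0]]'
```

```text
clock: 11.15
position: [460.4, -40.9, 43.8]
eef_rot: [0.0, 0.719, 0.695, 0.0]
contact_force: [-2.5, 1.0, 6.6]
finger_gap: 0.45
```

Force is now +6.6 N upward, so the pack is on the floor. I'll release it, opening partway to stay clear of the walls.

```bash
python3 -m creep '[[0,0,0,0,0,0],[0,0,0,0,0,0],[0,0,0,0,0,0],[0,0,0,0,0,0]]' 0.65 && python3 -m creep '[[0,0,-0.05,0,0,0],[0,0,-0.1,0,0,0],[0,0,-0.2,0,0,0],[0,0,-0.14,0,0,0],[0,0,0,0,0,0]]';  python3 -c "
from go import *
cams()
vt=json.load(open('fit.json'))['tester']
print(pose(vt,[-275,0,78]))
to(pose(vt,[-278,0,170])[0],down(-0.034))
from z import z
import cv2
for n in ('top','scene'): cv2.imwrite(f'pics/{n}3.png',manip.capture(n))
z('pics/scene3.png','pics/s3.png',250,180,130,100,6)
"
```

```text
clock: 11.65
position: [460.3, -40.9, 43.4]
eef_rot: [0.0, 0.719, 0.695, 0.0]
contact_force: [0.4, 0.3, -0.7]
finger_gap: 0.649
clock: 12.28
position: [461.6, -41.1, 168.8]
eef_rot: [0.002, 0.719, 0.695, 0.002]
contact_force: [-0.1, 0.4, 0.3]
finger_gap: 0.648
[[ 455.20777928 -168.24296359   78.        ]]
t 12.28 pos [461.6 -41.1 168.8] yawY -0.033 q [-0.19  0.26  1.92  0.    0.96 -0.16] F [-0.1  0.4  0.3] gap 0.648
shift units [-0.521 -0.009 -0.004] rows>= 2.1
turn units (after shift) [0.011 0.002 0.001]
```

View pics/s3.png

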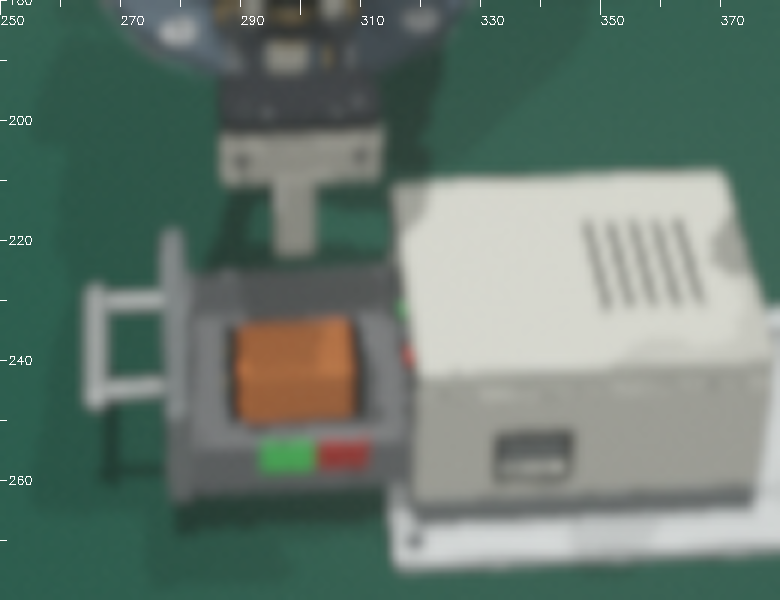

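The pack lies flat in the tray (px ~290–309, 233–251), clear of the panel. Next I'll close the fingers and go to the front of the handle bar.

```bash
python3 -m creep '[[-0.15,0,0,0.01,0,0],[-0.22,-0.004,0,0,0,0],[-0.18,-0.005,0.04,0,0,0],[0,0,0.15,0,0,0],[0,0,0.15,0,0,0],[0,0,0.07,0,0,0],[0,0,0,0,0,0],[0,0,0,0,0,0]]' 0 10;  python3 -c "
from go import *
cams()
vt=json.load(open('fit.json'))['tester']
to(pose(vt,[-137,0,66])[0],down(-0.034))
from z import z
import cv2
for n in ('top','scene'): cv2.imwrite(f'pics/{n}4.png',manip.capture(n))
z('pics/scene4.png','pics/s4.png',230,170,130,100,6)
"
```

```text
clock: 13.38
position: [453.0, -178.2, 63.6]
eef_rot: [-0.002, 0.719, 0.695, -0.002]
contact_force: [0.4, -0.4, -0.6]
finger_gap: 0.005
t 13.38 pos [ 453.  -178.2   63.6] yawY -0.033 q [-0.47  0.47  1.93 -0.    0.74 -0.43] F [ 0.4 -0.4 -0.6] gap 0.005
shift units [ 0.592  0.008 -0.01 ] rows>= 2.4
turn units (after shift) [-0.01  -0.     0.001]
```

View pics/s4.png

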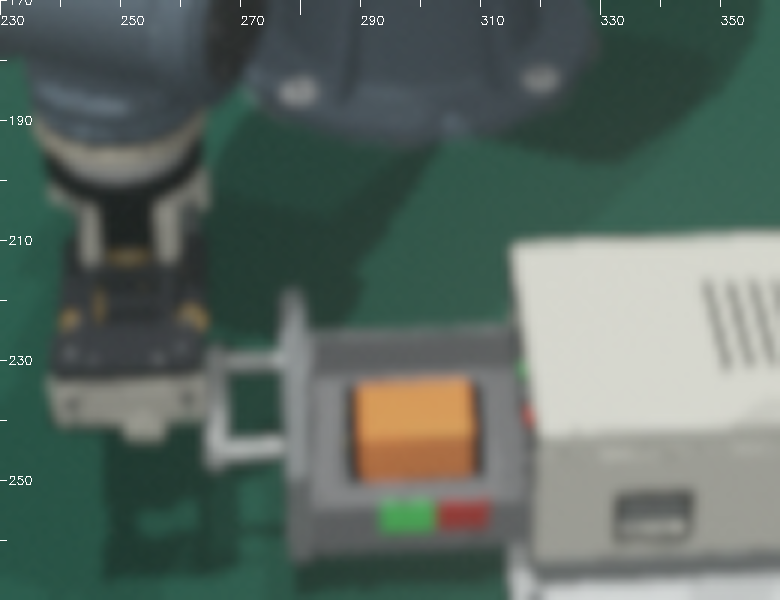

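```bash
python3 -m creep '[[0.02,0,-0.005,0,0,0],[0.03,0,-0.005,0,0,0],[0.03,0,0,0,0,0],[0.03,0,0,0,0,0],[0.03,0,0,0,0,0],[0.04,0.002,0,0,0,0],[0.05,0.002,0,0,0,0],[0.05,0.002,0,0,0,0],[0.05,0.002,0,0,0,0],[0.05,0,0,0,0,0]]' && python3 -m creep '[[0.05,0,0,0,0,0],[0.04,0,0,0,0,0],[0.03,0,0,0,0,0],[0.02,0,0,0,0,0],[0,0,0,0,0,0]]';  python3 -c "
from go import *
cams()
vt=json.load(open('fit.json'))['tester']
to(pose(vt,[-137,0,66])[0],down(-0.034))
from z import z
import cv2
for n in ('top','scene'): cv2.imwrite(f'pics/{n}5.png',manip.capture(n))
z('pics/scene5.png','pics/s5.png',250,180,130,100,6)
"
```

```text
clock: 14.72
position: [458.1, -82.4, 65.8]
eef_rot: [-0.002, 0.719, 0.695, -0.002]
contact_force: [-0.9, -0.8, -0.6]
finger_gap: 0.005
clock: 15.35
position: [459.5, -48.1, 66.0]
eef_rot: [-0.002, 0.719, 0.695, -0.002]
contact_force: [-0.4, 0.1, -0.4]
finger_gap: 0.005
t 15.35 pos [459.5 -48.1  66. ] yawY -0.033 q [-0.2   0.43  1.99 -0.    0.72 -0.17] F [-0.4  0.1 -0.4] gap 0.005
shift units [ 0.071 -0.001 -0.   ] rows>= 0.3
turn units (after shift) [-0.009 -0.     0.001]
```

View pics/s5.png

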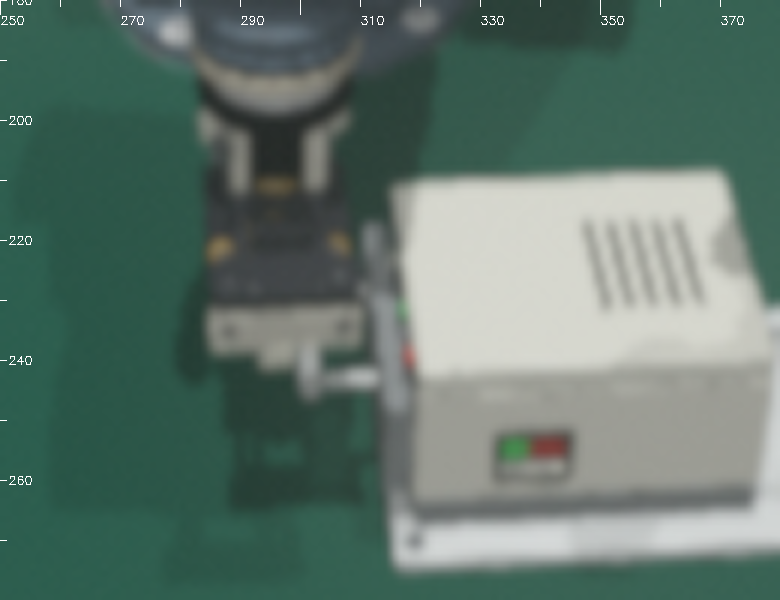

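The window at (339,256) now shows half green, half red, so the tray needs roughly 15–20 mm more. I'll continue slowly.

```bash
python3 -m creep '[[0.015,0,0,0,0,0],[0.015,0,0,0,0,0],[0.015,0,0,0,0,0],[0.012,0,0,0,0,0],[0.008,0,0,0,0,0],[0,0,0,0,0,0]]' && python3 -m creep '[[0.006,0,0,0,0,0],[0.006,0,0,0,0,0],[0,0,0,0,0,0]]'
```

```text
clock: 16.2
position: [459.9, -32.1, 65.9]
eef_rot: [-0.002, 0.719, 0.695, -0.002]
contact_force: [1.0, -1.1, 0.2]
finger_gap: 0.004
clock: 16.58
position: [460.0, -31.6, 66.0]
eef_rot: [-0.0, 0.718, 0.696, -0.003]
contact_force: [-3.1, -27.5, -0.1]
finger_gap: 0.001
```

Force has reached 27 N against the stop, so the tray is shut. I'll hold briefly, back off and look.

```bash
python3 -m creep '[[0.002,0,0,0,0,0],[0,0,0,0,0,0]]' && python3 -m creep '[[-0.03,0,0,0,0,0],[-0.1,0,0,0,0,0],[-0.1,0,-0.1,0,0,0],[0,0,-0.2,0,0,0],[0,0,-0.15,0,0,0],[0,0,0,0,0,0]]' 1;  python3 -c "
from go import *
cams()
v=json.load(open('fit.json'))['rest']
to([v[0],v[1],170],down(v[2]-np.pi/2))
from z import z
import cv2
for n in ('top','scene'): cv2.imwrite(f'pics/{n}6.png',manip.capture(n))
z('pics/scene6.png','pics/s6.png',250,180,130,100,6)
"
```

```text
clock: 16.82
position: [460.0, -31.6, 66.0]
eef_rot: [-0.0, 0.718, 0.696, -0.003]
contact_force: [-3.1, -30.7, 0.1]
finger_gap: 0.008
clock: 17.58
position: [459.6, -86.3, 180.5]
eef_rot: [-0.0, 0.719, 0.695, -0.001]
contact_force: [1.3, -0.8, -0.1]
finger_gap: 0.601
t 17.57 pos [459.6 -86.3 180.5] yawY -0.034 q [-0.28  0.25  1.9  -0.    0.99 -0.25] F [ 1.3 -0.8 -0.1] gap 0.601
shift units [-0.603  0.745  0.042] rows>= 3.8
turn units (after shift) [-0.001  0.001  0.392]
```

View pics/s6.png

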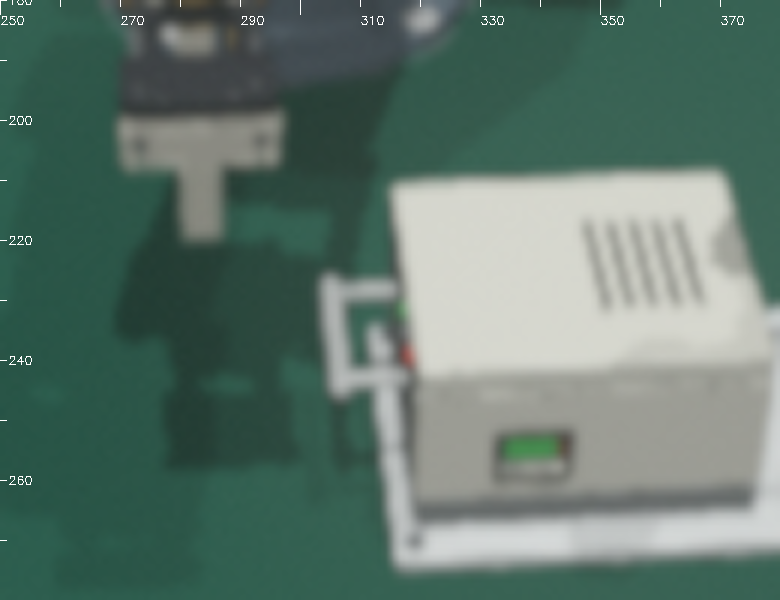

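The tray is shut, with the green mark in the window at about (338,254). Moving above the mirror handle.

```bash
python3 -m creep '[[-0.1,0.13,0.01,0,0,0],[-0.14,0.17,0.01,0,0,0],[-0.14,0.17,0.01,0,0,0],[-0.14,0.17,0.01,0,0,0],[-0.083,0.105,0,0,0,0],[0,0,0,0,0,0.196],[0,0,0,0,0,0.196],[0,0,0,0,0,0],[0,0,0,0,0,0]]' 0.6;  python3 -c "
from go import *
cams()
v=json.load(open('fit.json'))['rest']
to([v[0],v[1],32],down(v[2]-np.pi/2))
from z import z
import cv2
for n in ('top','scene'): cv2.imwrite(f'pics/{n}7.png',manip.capture(n))
z('pics/scene7.png','pics/s7.png',170,210,130,110,6)
s,x,R=st(); print(proj('scene',x))
"
```

```text
clock: 18.8
position: [639.3, -242.8, 166.4]
eef_rot: [-0.002, 0.783, 0.622, -0.002]
contact_force: [1.4, -0.2, -0.3]
finger_gap: 0.597
t 18.8 pos [ 639.3 -242.8  166.4] yawY -0.227 q [-0.43  0.65  1.31 -0.    1.19 -0.2 ] F [ 1.4 -0.2 -0.3] gap 0.597
shift units [0.    0.009 0.538] rows>= 2.2
turn units (after shift) [-0.013  0.001  0.005]
[[228.21749718 260.36862828]]
```

View pics/s7.png

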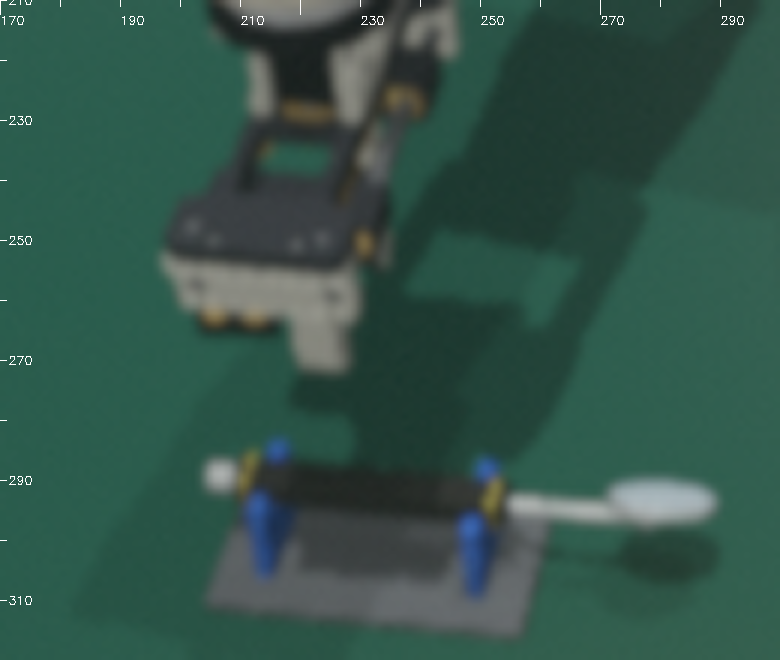

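```bash
python3 -m creep '[[0,0.004,0.1,-0.013,0,0.005],[0,0.005,0.15,0,0,0],[0,0,0.13,0,0,0],[0,0,0.1,0,0,0],[0,0,0.05,0,0,0],[0,0,0,0,0,0],[0,0,0,0,0,0]]';  python3 -c "
from go import *
cams()
v=json.load(open('fit.json'))['rest']
to([v[0],v[1],32],down(v[2]-np.pi/2))
from z import z
import cv2
for n in ('top','scene'): cv2.imwrite(f'pics/{n}8.png',manip.capture(n))
z('pics/scene8.png','pics/s8.png',170,220,130,100,6)
s,x,R=st(); print(proj('scene',x))
"
```

```text
clock: 19.77
position: [642.5, -243.9, 36.2]
eef_rot: [0.002, 0.784, 0.621, 0.001]
contact_force: [0.2, 0.6, -0.3]
finger_gap: 0.6
t 19.77 pos [ 642.5 -243.9   36.2] yawY -0.232 q [-0.43  0.8   1.38 -0.    0.96 -0.2 ] F [ 0.2  0.6 -0.3] gap 0.6
shift units [ 0.002 -0.008  0.017] rows>= 0.1
turn units (after shift) [ 0.007  0.003 -0.004]
[[232.45678721 294.60286557]]
```

View pics/s8.png

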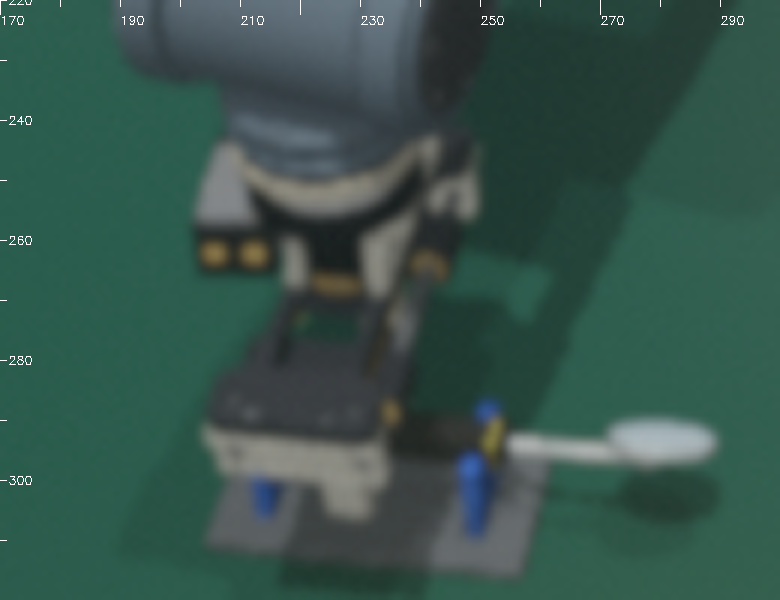

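The fingers straddle the handle between the uprights, and the head is free. I'll trim the position and close gently first.

```bash
python3 -m creep '[[0.001,-0.007,0.017,0.007,0.003,-0.004],[0,0,0,0,0,0],[0,0,0,0,0,0]]' 0.35 8 && python3 -m creep '[[0,0,0,0,0,0],[0,0,0,0,0,0],[0,0,0,0,0,0],[0,0,0,0,0,0],[0,0,0,0,0,0]]' 0 8;  python3 -c "
from go import *
v=json.load(open('fit.json'))['rest']
to([v[0],v[1],32],down(v[2]-np.pi/2)); print(st()[0]['wrist_torque'])"
```

```text
clock: 20.25
position: [640.2, -243.1, 30.7]
eef_rot: [-0.001, 0.784, 0.621, -0.0]
contact_force: [-0.4, -0.3, -0.0]
finger_gap: 0.362
clock: 20.88
position: [640.2, -243.1, 30.7]
eef_rot: [-0.001, 0.784, 0.621, -0.0]
contact_force: [0.4, 1.0, 0.9]
finger_gap: 0.192
t 20.88 pos [ 640.2 -243.1   30.7] yawY -0.23 q [-0.43  0.81  1.39  0.    0.95 -0.2 ] F [0.4 1.  0.9] gap 0.192
shift units [ 0.     0.002 -0.005] rows>= 0.0
turn units (after shift) [-0.004 -0.001 -0.001]
[-0.05944829  0.09335749  0.0654276 ]
```

```bash
python3 -m creep '[[0,0,0,0,0,0],[0,0,0,0,0,0]]' 0 35 && python3 -m creep '[[0,0,-0.04,0,0,0],[0,0,-0.08,0,0,0],[0,0,-0.12,0,0,0],[0,0,-0.15,0,0,0],[0,0,-0.1,0,0,0],[0,0,-0.03,0,0,0],[0,0,0,0,0,0],[0,0,0,0,0,0]]';  python3 -c "
from go import *
cams(); s,x,R=st(); to(x)
from z import z
import cv2
for n in ('top','scene'): cv2.imwrite(f'pics/{n}9.png',manip.capture(n))
z('pics/scene9.png','pics/s9.png',200,200,130,100,6)
z('pics/top9.png','pics/t9.png',330,140,90,70,8)
# predicted head
g=x-R.apply([0,0,18.8]); h=g+R.apply([135,-5.7,-8.2]); print('pred head',h.round(1),proj('scene',h),proj('top',h))
for n in ('top','scene'): print(manip.boxes_of(n,'mirror_face')[:3])
"
```

```text
clock: 21.12
position: [640.3, -243.1, 30.8]
eef_rot: [-0.001, 0.784, 0.621, -0.0]
contact_force: [-0.7, -0.7, 1.0]
finger_gap: 0.19
clock: 22.12
position: [639.9, -243.0, 159.5]
eef_rot: [-0.002, 0.784, 0.621, -0.001]
contact_force: [0.3, -0.1, -0.2]
finger_gap: 0.192
t 22.12 pos [ 639.9 -243.   159.5] yawY -0.23 q [-0.43  0.65  1.32  0.    1.17 -0.2 ] F [ 0.3 -0.1 -0.2] gap 0.192
shift units [0. 0. 0.] rows>= 0.0
pred head [ 665.2 -110.3  186.7] [[279.08777287 258.31618907]] [[351.48768587 165.75900554]]
[{'position': [352.6, 164.8], 'confidence': 0.51}]
[{'position': [278.3, 261.7], 'confidence': 0.51}]
```

View pics/s9.png

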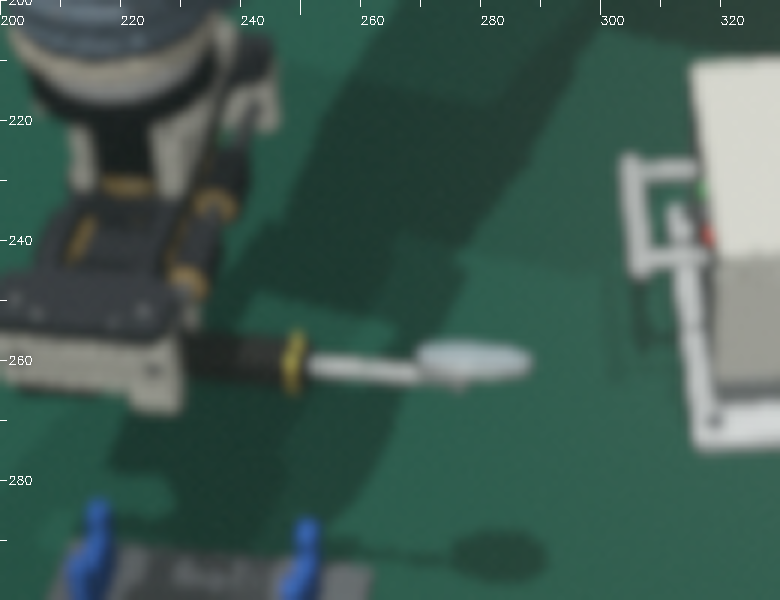

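View pics/t9.png

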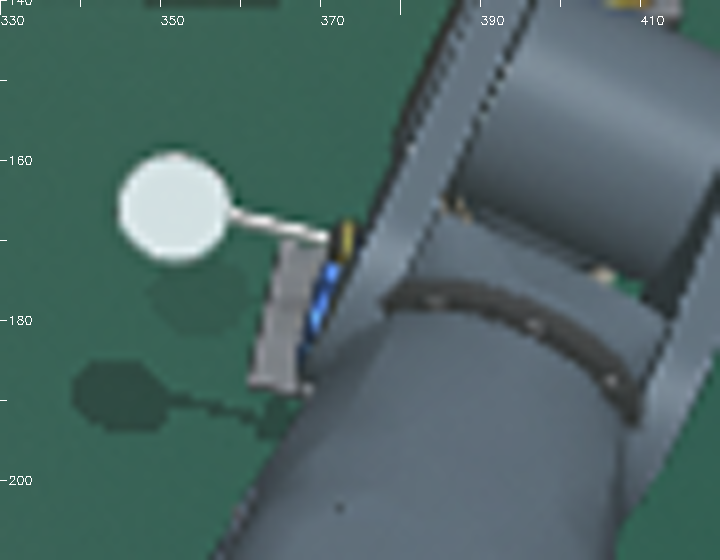

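The mirror is out and level. The head is at top (351.4,165.4) against a predicted (351.5,165.8), and scene (278.6,259.6) against (279.1,258.3). The scene camera reads about 1.3 rows low. I'll refit the tester with the robot as reference and plan the final pose.

```bash
cat >> fit1.py <<'E'
print("----")
v,r=fit([o for o in obs if o[0]=="top"],[465,106,1.537]);print("top only",v.round(3),r.round(2).tolist())
v,r=fit([(a,b,c-(np.array([0,1.3]) if a=="scene" else 0)) for a,b,c in obs],[465,106,1.537]);print("corr",v.round(3),r.round(2).tolist())
v,r=fit([(a,b,c-(np.array([0,1.3]) if a=="scene" else 0)) for a,b,c in obs],[465,106,1.537,0]);print("corr z",v.round(3))
v,r=fit([(a,b,c-(np.array([0,1.3]) if a=="scene" else 0)) for a,b,c in obs if a=="scene"],[465,106,1.537]);print("corr scene only",v.round(3),r.round(2).tolist())
E
python3 fit1.py | sed -n '/----/,$p'
cat > plan.py <<'E'
from go import *
def target(vt,phi=0.,off=(0,0,0)):
    aim=pose(vt,[-30,-150,75])[0]+off; bis=pose(vt,[-12,-72,127])[0]
    n=(bis-aim)/np.linalg.norm(bis-aim)
    hx=np.cross(n,[0,0,1]); hx/=np.linalg.norm(hx)   # horizontal, ⟂ n
    tx=pose(vt,[1,0,0])[0]-pose(vt,[0,0,0])[0]
    if hx@tx<0: hx=-hx
    hx=Rn.from_rotvec(n*phi).apply(hx)
    fy=np.cross(n,hx); F=Rn.from_matrix(np.c_[hx,fy,n])
    # mirror_face z leans 35deg from handle z towards handle y: face = handle * rotx(-35)
    H=F*Rn.from_euler('x',35,degrees=True)
    assert np.allclose(H.inv().apply(n),[0,np.sin(np.radians(35)),np.cos(np.radians(35))],atol=1e-6)
    T=H*Rn.from_euler('x',180,degrees=True)
    g=aim-H.apply([135,5.7,8.2]); tcp=g+T.apply([0,0,18.8])
    return tcp,T,g,aim,bis
def face(x,R,dg=(0,0,0)): # measured tool pose -> face frame
    H=R*Rn.from_euler('x',180,degrees=True); g=x-R.apply([0,0,18.8])+R.apply(np.array(dg,float))
    return g+H.apply([135,5.7,8.2]), H*Rn.from_euler('x',-35,degrees=True)
def check(vt,dg=(0,0,0)):
    s,x,R=st(); f,F=face(x,R,dg); tcp,T,g,aim,bis=target(vt)
    print("face-aim",(f-aim).round(1),np.linalg.norm(f-aim).round(1),"bis in face",F.inv().apply(bis-f).round(1),"face",f.round(1))
E
python3 -c "
from plan import *
vt=[464.5,106.6,1.537]
tcp,T,g,aim,bis=target(vt); print('tcp',tcp.round(1),'g',g.round(1),'aim',aim.round(1),'bis',bis.round(1),'toolz',T.apply([0,0,1]).round(3)); to(tcp,T)"
```

```text
----
top only [462.792 107.867   1.541] [[0.32, 0.06], [0.44, -0.04], [-0.66, 0.62], [-0.19, -0.99], [0.42, 0.03], [-0.74, -0.59], [-0.2, 0.44], [0.5, 0.18]]
corr [463.324 106.567   1.537] [[0.77, 0.04], [0.71, -0.07], [-0.37, 0.35], [0.28, -1.24], [0.86, 0.02], [-0.27, -0.92], [0.06, 0.09], [0.73, 0.16], [0.07, 0.39], [-0.01, 0.51], [1.08, -0.3], [0.54, -0.49], [0.34, -1.18], [0.0, -0.72], [0.05, -0.05]]
corr z [462.746 106.793   1.537  -1.784]
corr scene only [464.525 105.581   1.533] [[-0.12, 0.58], [-0.14, 0.81], [0.79, 0.06], [0.16, -0.25], [-0.05, -0.95], [-0.25, -0.28], [-0.29, 0.23]]
tcp [593.5 -62.9  52.1] g [586.7 -61.   69.5] aim [613.4  71.5  75. ] bis [536.1  92.2 127. ] toolz [ 0.362 -0.096 -0.927]
t 22.32 pos [ 640.2 -243.1  160. ] yawY -0.23 q [-0.43  0.65  1.32  0.    1.17 -0.2 ] F [-0.1  0.8 -1.1] gap 0.189
shift units [ 0.659 -0.345  0.433] rows>= 3.4
turn units (after shift) [-0.774 -0.013  0.06 ]
```

```bash
python3 -m creep '[[0,0,0,-0.15,-0.003,0.015],[0,0,0,-0.25,-0.004,0.02],[0,0,0,-0.25,-0.004,0.02],[0,0,0,-0.124,-0.002,0.005],[0,0,0,0,0,0]]'; python3 -c "
from plan import *
vt=[463.3,106.6,1.537]
tcp,T,g,aim,bis=target(vt); print(tcp); to(tcp+[0,0,100],T)"
```

```text
clock: 22.95
position: [639.7, -242.9, 160.3]
eef_rot: [0.151, 0.778, 0.598, 0.116]
contact_force: [-0.2, -0.2, -1.7]
finger_gap: 0.192
[592.29362313 -62.86027036  52.09927342]
t 22.95 pos [ 639.7 -242.9  160.3] yawY -0.261 q [-0.46  0.5   1.64  0.13  0.63 -0.29] F [-0.2 -0.2 -1.7] gap 0.192
shift units [ 0.647 -0.354 -0.108] rows>= 3.0
turn units (after shift) [-0.     0.001  0.   ]
```

```bash
python3 -m creep '[[0.06,-0.034,-0.01,0,0,0],[0.12,-0.065,-0.02,0,0,0],[0.12,-0.065,-0.02,0,0,0],[0.12,-0.065,-0.02,0,0,0],[0.12,-0.065,-0.02,0,0,0],[0.08,-0.04,-0.013,0,0,0],[0.027,-0.02,-0.005,0,0,0],[0,0,0,0,0,0],[0,0,0,0,0,0]]'; python3 -c "
from plan import *
import cv2
from z import z
vt=[463.3,106.6,1.537]
tcp,T,g,aim,bis=target(vt); to(tcp,T)
for n in ('top','scene'): cv2.imwrite(f'pics/{n}10.png',manip.capture(n))
z('pics/scene10.png','pics/s10.png',240,160,150,120,5)
"
```

```text
clock: 24.08
position: [593.3, -63.7, 152.4]
eef_rot: [0.152, 0.778, 0.598, 0.116]
contact_force: [-0.3, 0.7, -1.1]
finger_gap: 0.186
t 24.07 pos [593.3 -63.7 152.4] yawY -0.261 q [-0.17  0.37  1.88 -0.07  0.52  0.15] F [-0.3  0.7 -1.1] gap 0.186
shift units [ 0.003 -0.155  0.37 ] rows>= 1.6
turn units (after shift) [ 0.003  0.002 -0.   ]
```

View pics/s10.png

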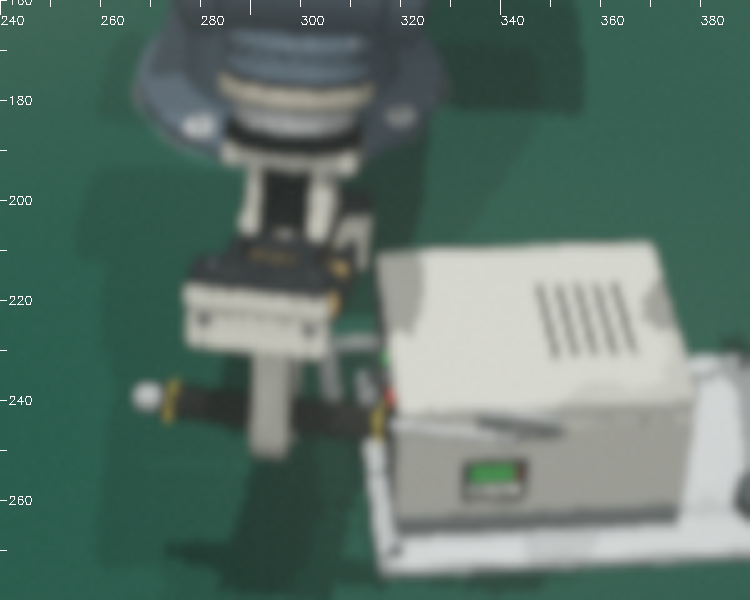

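The mirror is level above the target, with nothing in its way. I'll descend most of the way and check the clearance to the tray handle.

```bash
python3 -m creep '[[0,-0.02,0.04,0,0,0],[0.001,-0.03,0.07,0.003,0.002,0],[0.001,-0.03,0.07,0,0,0],[0.001,-0.02,0.05,0,0,0],[0,-0.01,0.03,0,0,0],[0,0,0,0,0,0]]'; python3 -c "
from plan import *
import cv2
from z import z
vt=[463.3,106.6,1.537]
tcp,T,g,aim,bis=target(vt); to(tcp,T)
for n in ('top','scene'): cv2.imwrite(f'pics/{n}11.png',manip.capture(n))
z('pics/scene11.png','pics/s11.png',240,160,150,120,5)
z('pics/top11.png','pics/t11.png',270,150,100,80,8)
"
```

```text
clock: 24.92
position: [592.1, -62.2, 81.4]
eef_rot: [0.151, 0.778, 0.598, 0.116]
contact_force: [-0.7, 0.6, -2.2]
finger_gap: 0.189
t 24.93 pos [592.1 -62.2  81.4] yawY -0.26 q [-0.17  0.48  1.92 -0.1   0.36  0.18] F [-0.7  0.6 -2.2] gap 0.189
shift units [-0.002 -0.042  0.109] rows>= 0.5
turn units (after shift) [-0.002 -0.     0.   ]
```

View pics/s11.png

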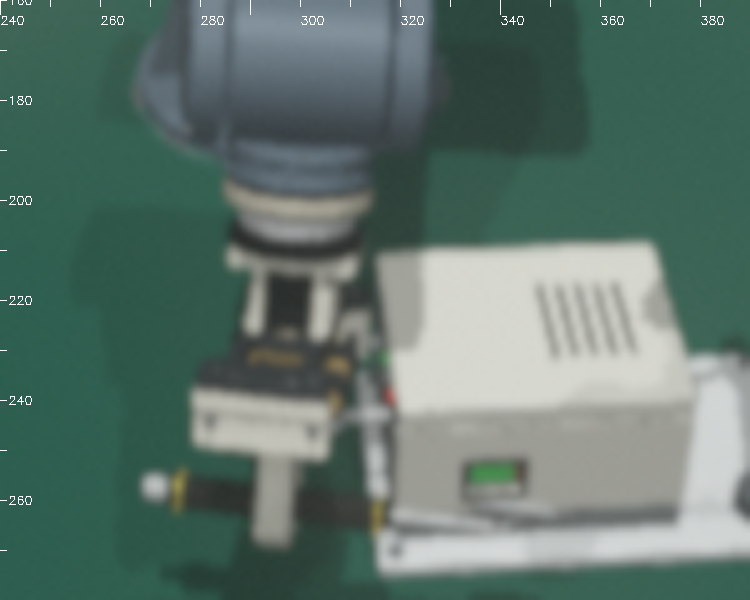

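View pics/t11.png

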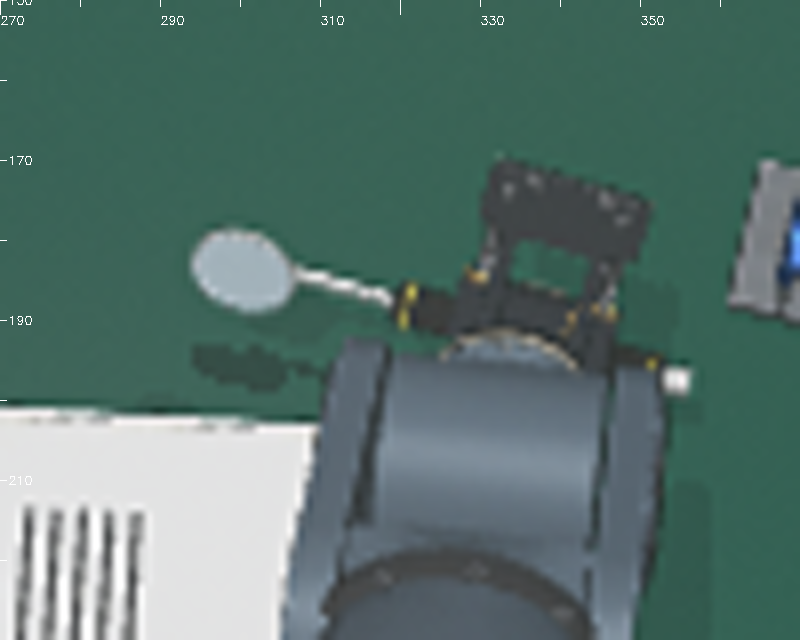

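```bash
python3 -m creep '[[0,-0.01,0.025,-0.002,0,0],[0,-0.01,0.025,0,0,0],[0,-0.008,0.02,0,0,0],[-0.001,-0.007,0.018,0,0,0],[-0.001,-0.005,0.012,0,0,0],[0,0,0,0,0,0],[0,0,0,0,0,0]]'; python3 -c "
from plan import *
import cv2
from z import z
vt=[463.3,106.6,1.537]
tcp,T,g,aim,bis=target(vt); to(tcp,T)
for v in (vt,[464.5,105.6,1.533],[462.8,107.9,1.541],[464.5,103,1.537]): check(v)
for n in ('top','scene'): cv2.imwrite(f'pics/{n}12.png',manip.capture(n))
z('pics/scene12.png','pics/s12.png',240,180,150,110,5)
z('pics/top12.png','pics/t12.png',270,150,100,80,8)
s,x,R=st(); f,F=face(x,R); print(proj('scene',f),proj('top',f),'aim',proj('scene',aim),proj('top',aim)); cap=x-R.apply([0,0,18.8])+R.apply([-71,0,0]); print('cap',proj('scene',cap),proj('top',cap))
"
```

```text
clock: 25.9
position: [592.2, -62.7, 55.0]
eef_rot: [0.152, 0.778, 0.598, 0.117]
contact_force: [0.9, 0.3, -0.6]
finger_gap: 0.19
t 25.9 pos [592.2 -62.7  55. ] yawY -0.26 q [-0.17  0.53  1.93 -0.12  0.3   0.2 ] F [ 0.9  0.3 -0.6] gap 0.19
shift units [-0.001 -0.004  0.011] rows>= 0.0
turn units (after shift) [ 0.002 -0.001  0.001]
face-aim [-0.1  0.2  2.9] 2.9 bis in face [-0.1  2.3 93.7] face [612.1  71.7  77.9]
face-aim [-1.2  1.8  2.9] 3.6 bis in face [-1.1  1.5 92.5] face [612.1  71.7  77.9]
face-aim [ 0.2 -1.7  2.9] 3.4 bis in face [ 1.3  2.7 94.4] face [612.1  71.7  77.9]
face-aim [-1.3  3.8  2.9] 5.0 bis in face [-3.3  1.1 92. ] face [612.1  71.7  77.9]Traceback (most recent call last):
  File "<string>", line 11, in <module>
    s,x,R=st(); f,F=face(x,R); print(proj('scene',f),proj('top',f),'aim',proj('scene',aim),proj('top',aim)); cap=x-R.apply([0,0,18.8])+R.apply([-71,0,0]); print('cap',proj('scene',cap),proj('top',cap))
                                     ~~~~^^^^^^^^^^^
  File "cal.py", line 11, in proj
    p=CAM[n]; Y=np.atleast_2d(X)@p["R"].T+p["t"]; f=200/np.tan(np.radians(p["vfov"]/2))
      ~~~^^^
KeyError: 'scene'
```

View pics/s12.png

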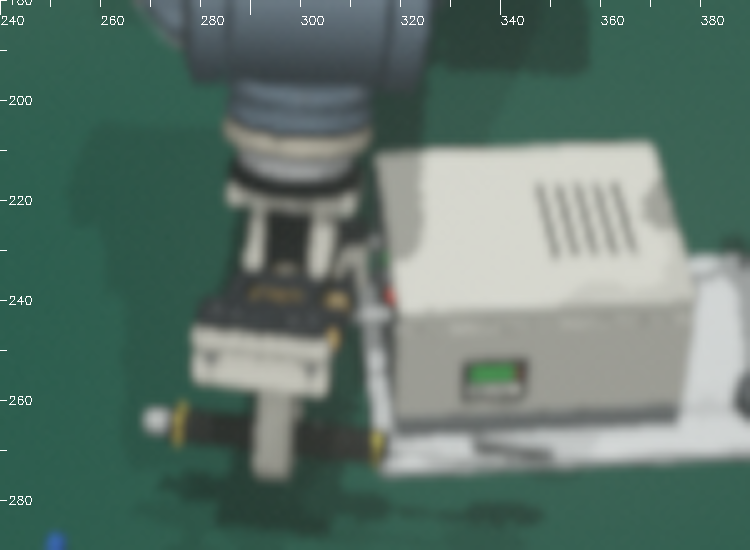

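View pics/t12.png

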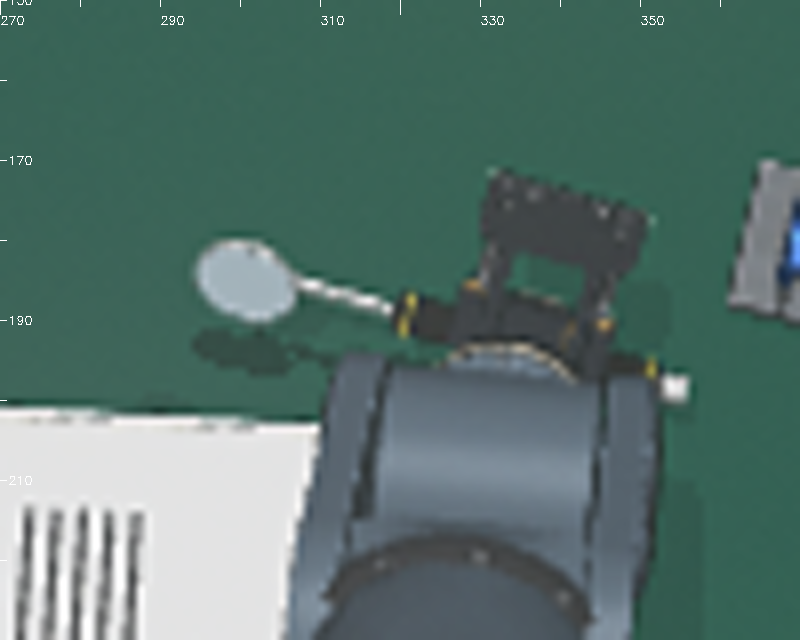

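```bash
python3 -c "
from plan import *
cams(); s,x,R=st(); f,F=face(x,R)
print('head',proj('scene',f),proj('top',f)); cap=x-R.apply([0,0,18.8])+R.apply([-72,0,0]); print('cap',proj('scene',cap),proj('top',cap))
X,e=tri([342.4,268.7],[300.5,184.7]);print(X,f,e)
X,e=tri([270.7,262.6],[354.0,197.9]);print(X,cap,e)
# ellipse of glass rim in top: compare
a=np.linspace(0,2*np.pi,200); P=f+F.apply(np.c_[25*np.cos(a),25*np.sin(a),0*a])
import cv2
for n in('top','scene'):
    q=proj(n,P); print(n,q.min(0).round(1),q.max(0).round(1), cv2.fitEllipse(q.astype(np.float32)))
im=cv2.imread('pics/top12.png')[176:194,288:310].astype(int); m=(im.sum(2)>390).astype(np.uint8); c=max(cv2.findContours(m,cv2.RETR_EXTERNAL,cv2.CHAIN_APPROX_NONE)[0],key=len); print(cv2.fitEllipse(c),cv2.boundingRect(c))
"
```

```text
head [[342.47742754 268.06812875]] [[300.4732954  184.97027438]]
cap [[271.41968031 263.29616955]] [[354.03111014 198.29399869]]
[613.31071612  71.52465385  76.67628587] [612.08114533  71.75650546  77.96882099] [ 0.04484732 -0.00079272  0.05748027  0.01109407]
[ 567.74085126 -131.48962563   76.18035255] [ 566.91117905 -130.42699834   72.47019076] [0.31497167 0.01659414 0.4052606  0.03593212]
top [294.  180.1] [306.9 189.7] ((300.48529052734375, 184.91737365722656), (8.926158905029297, 13.358241081237793), 110.51881408691406)
scene [333.8 266. ] [351.2 270.1] ((342.4952087402344, 268.0369567871094), (3.5251543521881104, 17.438976287841797), 96.8327865600586)
((12.96702766418457, 8.553918838500977), (8.674478530883789, 13.711481094360352), 104.22977447509766) (7, 4, 15, 10)
```

Measured head (613.3, 71.5, 76.7) against predicted (612.1, 71.8, 78.0), with the aim point within 3 mm. The glass ellipse matches, contact force is about 0 and the window still shows green. I'll hold still, recheck and hand in.

```bash
python3 -m creep '[[0,0,0,0,0,0],[0,0,0,0,0,0],[0,0,0,0,0,0],[0,0,0,0,0,0],[0,0,0,0,0,0],[0,0,0,0,0,0],[0,0,0,0,0,0],[0,0,0,0,0,0],[0,0,0,0,0,0]]'; python3 -c "
from plan import *
check([463.3,106.6,1.537]); s,x,R=st(); print(np.abs(s['joint_velocities']).max(), s['contact_force'])
manip.finish_job()
print(manip.read_state()['clock'])"
```

```text
clock: 27.12
position: [592.1, -62.6, 54.9]
eef_rot: [0.151, 0.778, 0.598, 0.117]
contact_force: [0.7, -0.2, -1.3]
finger_gap: 0.191
face-aim [-0.2  0.2  2.8] 2.8 bis in face [-0.1  2.1 93.7] face [612.   71.8  77.8]
0.0015246382452684545 [ 0.67037108 -0.23735958 -1.2980802 ]
the job is handed in; nothing more can be done
the job is handed in; nothing more can be done
```

I laid the orange pack flat in the tray, pushed the tray shut by its bar, and lifted the mirror out by its handle. I handed the job in at about 27 s of the 64 s, with the mirror held still at the aim point.

**Last checks:**
- **Tray:** it stopped against about 30 N, and the green mark shows in the window. That last push was firmer than needed, but slow.
- **Mirror position:** from the robot's pose, the glass is about 3 mm from the aim point, and its perpendicular passes the bisector point by about 0 mm (x) and 2 mm (y). The limits are 25 mm and 12 mm.
- **Grip:** the fingers hold the handle at its 18 mm width with 35 N set. The contact force reads only about the mirror's weight, so nothing else seems to be touching it.

**Small disagreements, all well within the limits:**
- The scene camera read about 1 row lower than the robot's own position, so I corrected the tester fit for it.
- Measured in the two pictures, the handle's end cap sits about 4 mm higher than expected and the head about 1 mm lower. The mirror may be pitched down by up to about 1.4°.
- The scene camera sees the glass edge-on and the clearance over the tray handle was hidden, so I judged both from geometry and the force reading.

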